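# Refit the gas hob's knob and hold it in for the spark check

## Robot

A 6-joint arm with a two-finger parallel gripper is mounted at the origin on the work surface. World frame = base frame: x ahead of the robot, y to its left, z up, the work surface at z = 0. Lengths are in m, angles in rad, forces in N, time in s.
With the tool pointing down it reaches from about 0.25 to 0.725 m from the base axis. Payload 4 kg.
Tool frame: the origin (TCP) lies midway between the tips of the shut fingers; the grasp point (between the pads) lies bot.tcp_to_grasp behind it (bot.tcp_to_grasp is the distance from the TCP to the grasp point, in m); z points along the fingers, y is the line along which they close (so a half turn about z gives the same grasp; the last joint's range is limited). The gripper opens to 85 mm and grips with 20 to 120 N. Pads are 22 mm wide; open, the fingers measure 114 mm over their backs; the gripper's body (76 mm by 85 mm) begins 54 mm behind the grasp point. The pads swing forward as they close: fully open they stand 13 mm farther back than shut.
Start: joints at [1.302, 0.241, 0.005, 1.335, 0, 1.571], TCP at [0.133, 0.482, 0.231] pointing down, gripper open.
Joint ranges: [-2.72, 2.72], [-1.05, 1.87], [-1.09, 1.28], [-1.99, 2.15], [-1.42, 1.44], [-3.14, 3.14]. Speed limits (rad/s): [2.79, 2.79, 3.14, 3.14, 3.14, 3.14].

## Interface

Orientations are given as a unit quaternion [x, y, z, w].
In Python, from workcell import readout, camera, bot gives the robot as it stands. The module is installed in compiled form; this text tells all that it offers.
- The arm moves only by the tool jog_arm, never from a script. Its argument "motion" is a list of rows, each an object of numbers: "x", "y", "z": the shift along the tool's x, y, z in mm; "spin": the turn about the tool's z in degrees; "fingers": the closure, from -1 (fully open) to 1 (shut). A call has 1 to 8 rows; each row is the pose to reach, as a shift and turn from the pose commanded when the call began, along the tool's axes at that moment; what a row does not reach only later rows make up. A row lasts 1/8 s, in which the tool goes at most 62.5 mm and 10.7 degrees, less where a joint would pass 70% of its speed; a pose out of reach is approached as far as the arm can. A call with a gripper value outside its range is refused whole. The fingers move at their own pace and stop on an object; the grip force is fixed at half the most. Time passes only in rows, so rows that repeat a pose let the fingers close. It gives the time, the measured TCP pose, the force, the opening and the grip force at its end, in the units of the state.
- readout.get_obs(): the state, without advancing time (a new reading comes with each control period).
- camera(name): name is "scene" or "top"; returns a dict with "pixels" (420x560x3 uint8, red, green, blue), "K" (3x3 intrinsics, pixels), "rvec" (rotation vector, rad) and "tvec" (3), from world to camera coordinates, as OpenCV has them. Camera axes: x right, y down, z forward; pixel columns grow to the right and rows downward; lengths in m; the calibration is good to about 2 mm. A picture is of the moment at which its call begins. There is no depth.
- bot.job_done(): hands the job in; it is judged then, once.
The state is a dict: "clock": time; "joint_pos": joint angles; "joint_vel": joint speeds; "tau": joint torques, N m; "eef_pos": TCP position; "tool_rot": TCP orientation; "ft_force": force on the tool from outside, world axes, zero at the start; "ft_torque": the same for the moment, N m; "grip_width": finger opening in m; "grasp_force": force on a finger pad.
Only numpy, scipy, OpenCV 4.12 (cv2) and the standard library are available. Lean on these libraries where they do the work, as an engineer would, in place of code of your own. Each camera call takes 0.05 s, during which the arm holds its last target. There are 200 camera calls.

## Task

One knob of the stall's two-burner gas hob has been off for washing and stands on the counter beside the hob. Pick it up, turn it so that the flat in its bore meets the flat on the bare brass spindle, push it fully home on the spindle, and then press it right in against the valve spring and keep it pressed in, so that the igniter sparks while I look at the burner: finish while you are still holding the knob pressed in. Do not press the hob's other knob, and leave the jug, the sauce bottle and the spray bottle standing where they are.

Things in the scene. Friction and masses are not known exactly. Their poses are not given: they have to be found in the camera images.
- knob: Loose hob knob, upright on the counter left or right of the hob: steel skirt 42 mm across, 10 mm high, on it a black bar grip 40 x 16 mm, 10 to 32 mm above the underside, white pointer line at one end. Origin: centre of underside; x along the bar to the pointer end, z up. D bore in the underside on the axis: 11 mm diameter, 15 mm deep, its flat on the pointer (+x) side 2.5 mm off the axis.
- knob_pointer (a point): Point on the knob's underside plane, 20 mm from its axis below the pointer end of the bar; axes as knob.
- spindle_top (a point): Centre of the top of the bare brass spindle, the left of two: D shaft 10 mm diameter, flat 2 mm off the axis on its +x side (hob's back), 24 mm out of the glass, top 2 mm chamfered. Axes as hob, z up. The knob fits only with its x this way (6 degrees play); fully home its underside is 15 mm below this point. The spindle cannot turn; pressed, it slides down and this point with it.
- spindle (a joint): How far the bare spindle is pressed in, m: 0 at rest, 0.006 at its stop. The spring resists with 3 N at first and 9 N at the stop, and returns it when let go.
- hob: Two-burner tabletop gas hob, fixed: black glass top 500 mm (x) by 300 mm (y), 70 mm above the counter; pan supports up to 108 mm above the counter over its middle and back. Origin: on the counter under its centre; x to its back (away from the robot, turned a little), y to its left. Spindles at x -190 mm: bare one at y +50 mm, one with a knob fitted at y -50 mm.
- other_knob_base (a point): Centre of the underside of the fitted knob, on the hob's right spindle; same shape as the loose one, its pointer towards the hob's back; leave it alone.
- other_knob (a joint): How far the fitted knob is pressed in, m: 0 at rest, 0.006 at its stop.
- jug: Small open steel jug, 84 mm across, 90 mm high, its handle sticking out 35 mm more on its +y side; stands upright. Origin: centre of its underside.
- sauce: Orange squeeze bottle with a green tip, 58 mm across, 174 mm high; stands upright. Origin: centre of its underside.
- spray: Pale spray bottle with a black trigger head, 72 mm across, 202 mm high; stands upright. Origin: centre of its underside.
There are look-alikes about, which are no part of the job. Of the things shaped like the knob, the steel one is meant.

How it is judged:
By the outcome, as a careful person would: the job done as asked, in the order asked, and still so for the second after the job is handed in, while the arm keeps its last pose, push and grip.
It also fails if it takes over 45 s, if anything falls off the work surface, if the arm or the gripper's body presses on something with over 40 N, if the wrist force passes 120 N, or if a joint passes its speed limit or range.

## Working session

There is one attempt and no reset: what is moved stays moved. The work goes in short steps, Python scripts to look and compute and a tool call to move; the robot and the scene stay as the last step left them, time stands still between calls to the robot, and variables do not carry over. Pictures are saved under pics/ and viewed, at most 10 in all, crops included, and the job is handed in when it is done.

Besides the shell and the picture viewer there is one more tool, called after ">>>" in YAML: its name, and indented under it one key for each argument. jog_arm: Moves the arm, as the interface text tells. Its arguments: {"type":"object","properties":{"motion":{"type":"array"}},"required":["motion"]}

```bash
mkdir -p pics; cat > h.py <<'E'
import numpy as np, cv2
from workcell import readout, camera, bot
def snap(name,fn):
    c=camera(name); cv2.imwrite(fn,c["pixels"][:,:,::-1]); return c
def ray(c,u,v,z):
    R=cv2.Rodrigues(np.array(c["rvec"],float))[0]; t=np.array(c["tvec"],float).reshape(3)
    o=-R.T@t; d=R.T@np.linalg.inv(np.array(c["K"]))@np.array([u,v,1.])
    return o+d*(z-o[2])/d[2]
def proj(c,p):
    return cv2.projectPoints(np.array(p,float).reshape(-1,1,3),np.array(c["rvec"],float),np.array(c["tvec"],float),np.array(c["K"],float),None)[0].reshape(-1,2)
E
python3 - <<'E'
from h import *
for n in("top","scene"):
    c=snap(n,f"pics/{n}1.png"); print(n,c["K"],c["rvec"],c["tvec"])
o=readout.get_obs();print(o, bot.tcp_to_grasp)
E
```

```text
top [[485.16388096   0.         272.38419877]
 [  0.         485.16388096 215.68566977]
 [  0.           0.           1.        ]] [ 2.13236096 -2.18213647  0.14824705] [0.03329047 0.56044402 1.12172352]
scene [[498.52579278   0.         277.32042847]
 [  0.         498.52579278 219.72539278]
 [  0.           0.           1.        ]] [ 2.36461406  1.20761912 -0.3064079 ] [-0.33444885 -0.32313125  1.67524534]
{'clock': 0.1, 'joint_pos': array([ 1.30198857e+00,  2.41310046e-01,  3.87563535e-03,  1.33521441e+00,
       -4.37344103e-05,  1.57079763e+00]), 'joint_vel': array([ 0.0007727 ,  0.00094995,  0.00340017,  0.00013038,  0.00055404,
       -0.00071286]), 'tau': array([ 1.60578943e-04, -3.73136687e+01,  2.53010094e+01,  1.08460177e-02,
        8.80428701e-06,  4.04560566e-06]), 'eef_pos': array([0.13265434, 0.48149768, 0.23052214]), 'tool_rot': array([ 1.34000154e-01,  9.90980878e-01, -9.20821623e-04, -1.02445840e-04]), 'ft_force': array([-0.21464357,  0.28790565, -0.20420939]), 'ft_torque': array([-0.0320143 ,  0.0153446 , -0.00259139]), 'grasp_force': 0.0, 'grip_width': 0.08527205245133379} 0.0187
```

View pics/top1.png

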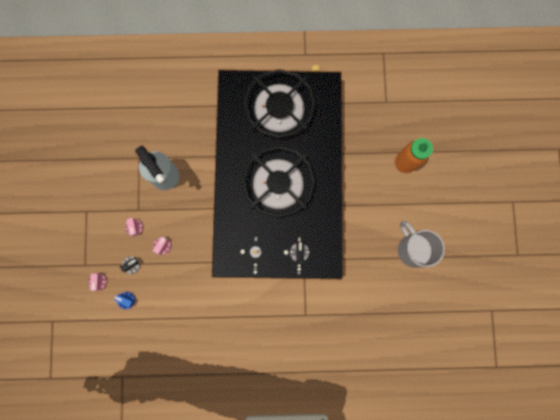

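View pics/scene1.png

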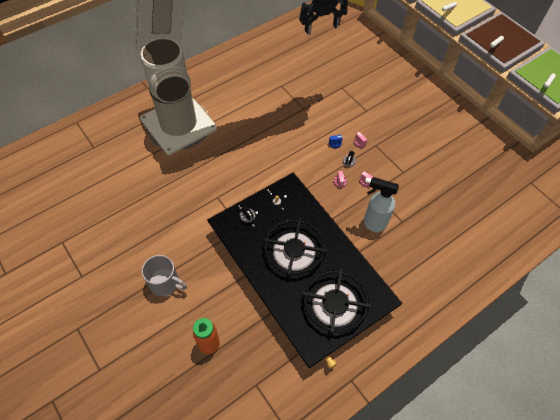

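The steel knob is at top (131,265) and scene (350,158), among pink and blue look-alikes. The bare spindle is at top (256,252) and the fitted knob at (299,252). I'll enlarge these and measure.

```bash
python3 - <<'E'
from h import *
t=camera("top");s=camera("scene")
im=t["pixels"][:,:,::-1]; si=s["pixels"][:,:,::-1]
def cr(im,u,v,r,k): return cv2.resize(im[v-r:v+r,u-r:u+r],(k,k),interpolation=cv2.INTER_CUBIC)
a=np.hstack([cr(im,131,265,15,390),cr(im,256,252,15,390)])
cv2.imwrite("pics/crop1.png",a)
a=np.hstack([cr(si,350,158,15,390),cr(si,277,201,15,390)])
cv2.imwrite("pics/crop2.png",a)
for n,u,v,z in(("knob",131,265,.02),("spin",256,252,.094),("oth",299,252,.09)): print(n,ray(t,u,v,z))
print(ray(s,350,158,.02),ray(s,277,201,.094))
# hob glass outline
g=im.max(axis=2); m=(g<45).astype(np.uint8); m[:60]=0;m[290:]=0;m[:,:205]=0;m[:,355:]=0
m=cv2.morphologyEx(m,cv2.MORPH_CLOSE,np.ones((25,25)))
m=cv2.morphologyEx(m,cv2.MORPH_OPEN,np.ones((9,9)))
c=max(cv2.findContours(m,0,2)[0],key=cv2.contourArea)
ap=cv2.approxPolyDP(c,8,True).reshape(-1,2);print(ap)
for p in ap: print(p,ray(t,*p,.07))
r=cv2.minAreaRect(c);print(r)
E
```

```text
knob [0.45225106 0.36020992 0.02      ]
spin [0.47216732 0.05955138 0.094     ]
oth [ 0.47015082 -0.0372401   0.09      ]
[0.45714998 0.36682818 0.02      ] [0.48900146 0.05497679 0.094     ]
[[219  71]
 [217 230]
 [236 235]
 [242 259]
 [260 260]
 [265 275]
 [340 277]
 [339  73]]
[219  71] [0.91117909 0.14102902 0.07      ]
[217 230] [0.52627897 0.14916478 0.07      ]
[236 235] [0.51370157 0.10551884 0.07      ]
[242 259] [0.45825122 0.09254438 0.07      ]
[260 260] [0.4550128  0.05138924 0.07      ]
[265 275] [0.42065973 0.04067616 0.07      ]
[340 277] [ 0.4121301  -0.13027758  0.07      ]
[339  73] [ 0.90005643 -0.14814459  0.07      ]
((278.5, 174.0), (206.0, 125.0), 90.0)
```

View pics/crop1.png

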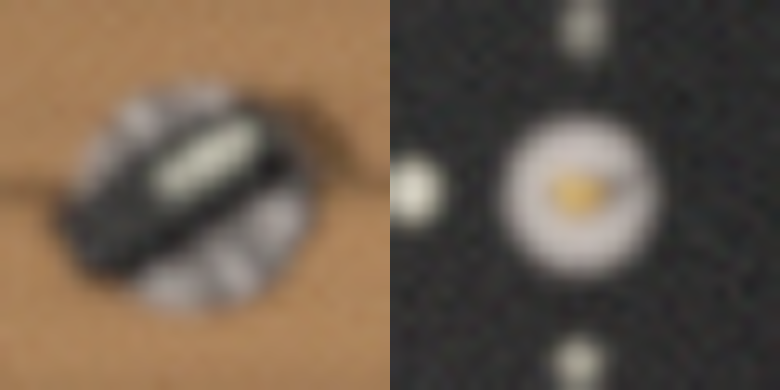

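View pics/crop2.png

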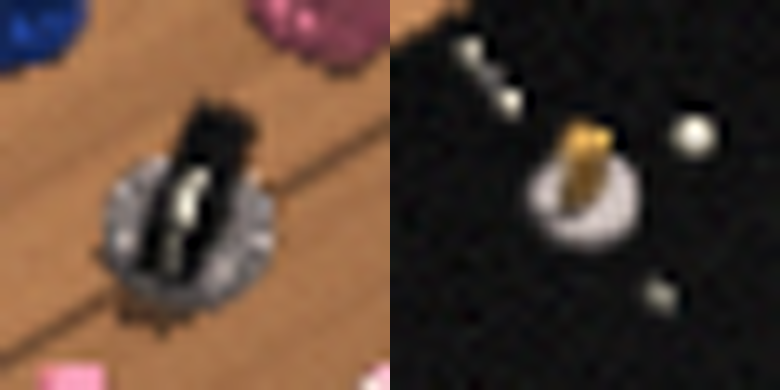

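```bash
python3 - <<'E'
from h import *
t=camera("top");s=camera("scene")
def hsv(c): return cv2.cvtColor(c["pixels"],cv2.COLOR_RGB2HSV).astype(int)
def wl(c,u,v,r,nm):
    h=hsv(c)[v-r:v+r+1,u-r:u+r+1]; m=((h[...,1]<70)|(h[...,2]<65)).astype(np.uint8)
    n,l,st,ce=cv2.connectedComponentsWithStats(m); k=1+np.argmax(st[1:,4])
    mm=l==k; yy,xx=np.nonzero(mm); print(nm,"blob n",len(xx),"bbox",xx.min()+u-r,xx.max()+u-r,yy.min()+v-r,yy.max()+v-r)
    cn=max(cv2.findContours(mm.astype(np.uint8),0,1)[0],key=cv2.contourArea); e=cv2.minEnclosingCircle(cn); print("ell",np.add(e[0],(u-r,v-r)),e[1])
    d=mm&(h[...,2]<85); yy,xx=np.nonzero(d); q=cv2.fitEllipse(np.c_[xx,yy].astype(np.float32)) ; print("dark bar",np.add(q[0],(u-r,v-r)),q[1],q[2])
    w=mm&(h[...,2]>165); yy,xx=np.nonzero(w); print("white",np.c_[xx+u-r,yy+v-r].tolist())
    return
wl(t,131,265,11,"top knob"); wl(s,349,159,12,"scene knob")
# triangulate spindle top
def P(c): return np.array(c["K"])@np.c_[cv2.Rodrigues(np.array(c["rvec"],float))[0],np.array(c["tvec"],float).reshape(3)]
def tri(a,b):
    X=cv2.triangulatePoints(P(t),P(s),np.array(a,float).reshape(2,1),np.array(b,float).reshape(2,1)); X=X[:3,0]/X[3,0]
    return X,proj(t,X)-a,proj(s,X)-b
print("spin",tri((255.,251.3),(276.7,195.9)),ray(t,255,251.3,.094),ray(s,276.7,195.9,.094))
# crop formula
f=lambda x,o:(x+.5)/13-.5+o
A=[(f(165,116),f(183,250)),(f(250,116),f(135,250))]
p,q=[ray(t,*a,.032) for a in A]; print("line",p,q,np.degrees(np.arctan2(q[1]-p[1],q[0]-p[0])))
B=[(f(172,335),f(255,143)),(f(198,335),f(180,143))]
p,q=[ray(s,*a,.032) for a in B]; print("line sc",p,q)
print("skirt",ray(t,f(197,116),f(200,250),.008),ray(s,f(190,335),f(230,143),.008))
# hob edges
g=t["pixels"].max(axis=2)
for nm,lo,hi,n in(("L",200,230,1),("R",330,360,-1)):
    pts=[]
    for v in list(range(80,270,3)):
        row=g[v].astype(float); seg=row[lo:hi]; d=np.diff(cv2.GaussianBlur(seg.reshape(1,-1),(5,1),0)[0]); u=lo+.5+(np.argmin(d) if n==1 else np.argmax(d)); pts.append(ray(t,u,v,.07)[:2])
    l=cv2.fitLine(np.array(pts,np.float32),cv2.DIST_HUBER,0,.01,.01).ravel(); print(nm,l,np.degrees(np.arctan(l[1]/l[0])))
E
```

```text
top knob blob n 248 bbox 121 139 256 273
ell [130.  264.5] 9.34087085723877
dark bar [129.75541496 264.11573029] (6.908843517303467, 16.86566734313965) 59.62826919555664
white [[126, 258], [131, 261], [132, 261], [133, 261], [131, 262], [132, 262]]
scene knob blob n 142 bbox 343 355 151 166
ell [349.14285755 158.4285717 ] 7.657296657562256
dark bar [348.66516304 158.89396954] (6.749527931213379, 14.310125350952148) 22.089223861694336
white [[350, 156], [344, 157], [349, 157], [349, 158], [349, 159], [344, 161], [355, 161], [352, 163]]
spin (array([0.47446216, 0.06289524, 0.09497934]), array([[-0.52202899, -0.31359818]]), array([[-0.45127752,  0.03674543]])) [0.47378885 0.06176599 0.094     ] [0.47461272 0.06439348 0.094     ]
line [0.45523355 0.36338601 0.032     ] [0.46357226 0.34808673 0.032     ] -61.40786604361429
line sc [0.47139537 0.34343493 0.032     ] [0.45780426 0.3631421  0.032     ]
skirt [0.45287934 0.36435189 0.008     ] [0.45643357 0.36606283 0.008     ]
L [ 0.999153   -0.04114949  0.6026954   0.15588461] -2.358358
R [ 0.99968094 -0.025259    0.69070977 -0.14773224] -1.4473877
```

```bash
cat >> h.py <<'E'
from scipy.spatial.transform import Rotation as Ro
def plan(p,yaw):
    """tool-frame mm shift and spin to TCP p with tool x at world yaw (deg)"""
    o=readout.get_obs(); R=Ro.from_quat(o["tool_rot"]); m=R.as_matrix()
    y0=np.degrees(np.arctan2(m[1,0],m[0,0])); d=R.inv().apply(np.array(p)-o["eef_pos"])*1000
    print("t",o["clock"],"pos",o["eef_pos"].round(4),"yaw",round(y0,2),"shift",d.round(1),"spin",round((y0-yaw+180)%360-180,1),"F",o["ft_force"].round(1),"w",o["grip_width"],"gf",o["grasp_force"],"q",o["joint_pos"].round(2),"tilt",m[:,2].round(4))
E
python3 -c "
from h import *
plan([.4545,.365,.10],119)"
```

```text
t 0.3 pos [0.1327 0.4818 0.231 ] yaw 164.6 shift [-341.2  -27.1  131. ] spin 45.6 F [-0.7  0.4  0.3] w 0.08565441610811135 gf 0.0 q [1.3  0.24 0.   1.34 0.   1.57] tilt [-2.e-04 -7.e-04 -1.e+00]
```

>>> jog_arm:
  motion:
    - {"x": -55,"y": -4,"z": 0,"spin": 7,"fingers": -0.3}
    - {"x": -110,"y": -9,"z": 15,"spin": 15,"fingers": -0.3}
    - {"x": -165,"y": -13,"z": 40,"spin": 23,"fingers": -0.3}
    - {"x": -220,"y": -18,"z": 65,"spin": 31,"fingers": -0.3}
    - {"x": -275,"y": -22,"z": 90,"spin": 39,"fingers": -0.3}
    - {"x": -320,"y": -26,"z": 115,"spin": 45.6,"fingers": -0.3}
    - {"x": -341,"y": -27,"z": 131,"spin": 45.6,"fingers": -0.3}
    - {"x": -341,"y": -27,"z": 131,"spin": 45.6,"fingers": -0.3}

```text
clock: 1.3
eef_pos: [0.4544, 0.3643, 0.0986]
tool_rot: [0.508, 0.861, -0.001, -0.001]
ft_force: [-0.8, 0.3, -0.4]
grip_width: 0.0556
grasp_force: 0.0
```

```bash
python3 - <<'E'
from h import *
plan([.4545,.365,.014],119)
t=camera("top");s=camera("scene")
a=cv2.resize(t["pixels"][225:305,90:170,::-1],(400,400),interpolation=2)
b=cv2.resize(s["pixels"][110:190,310:390,::-1],(400,400),interpolation=2)
cv2.imwrite("pics/h2.png",np.hstack([a,b]))
E
```

```text
t 1.3 pos [0.4544 0.3643 0.0986] yaw 118.94 shift [ 0.6  0.7 84.6] spin -0.1 F [-0.8  0.3 -0.4] w 0.055584901421474625 gf 0.0 q [0.68 0.49 0.01 1.1  0.   1.74] tilt [-0.0028 -0.0018 -1.    ]
```

View pics/h2.png

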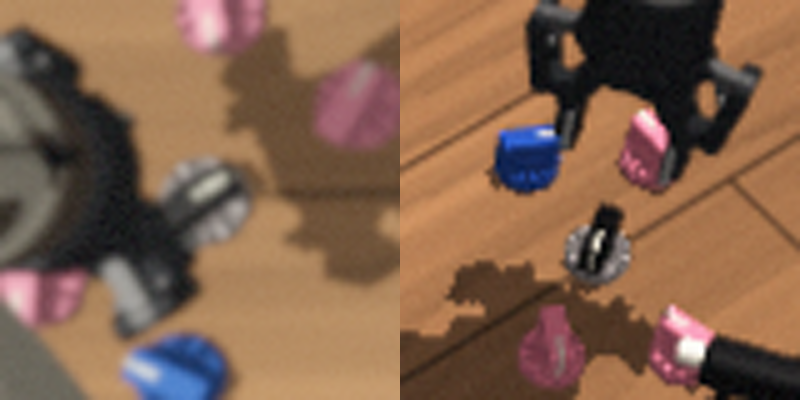

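The gripper hovers over the steel knob, its fingers straddling the bar and clear of the pink and blue look-alikes. I'll descend and close.

>>> jog_arm:
  motion:
    - {"x": 0.6,"y": 0.7,"z": 40,"fingers": -0.3}
    - {"x": 0.6,"y": 0.7,"z": 70,"fingers": -0.3}
    - {"x": 0.6,"y": 0.7,"z": 85,"fingers": -0.3}
    - {"x": 0.6,"y": 0.7,"z": 85,"fingers": 0.2}
    - {"x": 0.6,"y": 0.7,"z": 85,"fingers": 1}
    - {"x": 0.6,"y": 0.7,"z": 85,"fingers": 1}
    - {"x": 0.6,"y": 0.7,"z": 85,"fingers": 1}

```text
validation failed for argument at $.mo...
```

```bash
python3 - <<'E'
from h import *
plan([.4545,.365,.014],119)
s=camera("scene");o=readout.get_obs()
b=cv2.resize(s["pixels"][135:185,325:375,::-1],(600,600),interpolation=2)
cv2.imwrite("pics/h3.png",b); print("tcp px",(proj(s,o["eef_pos"])-[325,135])*12)
E
```

```text
t 1.4 pos [0.4536 0.3659 0.1005] yaw 119.08 shift [-1.3  0.4 86.5] spin 0.1 F [ 0.1 -0.8  1. ] w 0.05544640385163663 gf 0.0 q [0.68 0.49 0.01 1.1  0.   1.74] tilt [-8.e-04  2.e-04 -1.e+00]
tcp px [[334.00663823  74.1642534 ]]
```

View pics/h3.png

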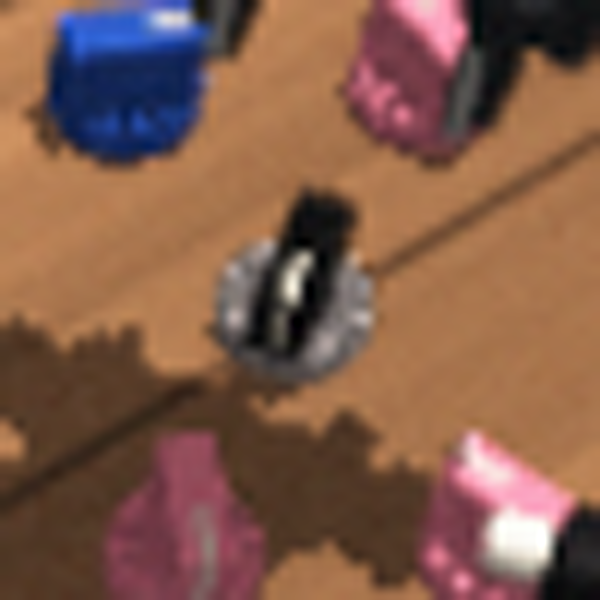

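The move was refused, so the arm has not moved. I'll give every key in each row.

>>> jog_arm:
  motion:
    - {"x": 0,"y": 0.4,"z": 40,"spin": 0,"fingers": -0.3}
    - {"x": 0,"y": 0.4,"z": 70,"spin": 0,"fingers": -0.3}
    - {"x": 0,"y": 0.4,"z": 86,"spin": 0,"fingers": -0.3}
    - {"x": 0,"y": 0.4,"z": 86,"spin": 0,"fingers": 0.2}
    - {"x": 0,"y": 0.4,"z": 86,"spin": 0,"fingers": 1}
    - {"x": 0,"y": 0.4,"z": 86,"spin": 0,"fingers": 1}
    - {"x": 0,"y": 0.4,"z": 86,"spin": 0,"fingers": 1}

```text
clock: 2.33
eef_pos: [0.4558, 0.3668, 0.0161]
tool_rot: [0.508, 0.862, 0.002, 0.0]
ft_force: [-0.7, 0.5, 6.0]
grip_width: 0.0143
grasp_force: 61.7
```

```bash
python3 - <<'E'
from h import *
plan([.4545,.365,.15],119)
s=camera("scene");o=readout.get_obs()
b=cv2.resize(s["pixels"][135:185,325:375,::-1],(600,600),interpolation=2)
cv2.imwrite("pics/h4.png",b); print("tcp px",(proj(s,o["eef_pos"])-[325,135])*12)
# skirt centre from scene for later
print(ray(s,349.3,160.4,.008))
E
```

```text
t 2.325 pos [0.4558 0.3668 0.0161] yaw 119.0 shift [  -0.7   -1.5 -133.9] spin 0.0 F [-0.7  0.5  6. ] w 0.014251813675565748 gf 61.68413043022156 q [ 0.68  0.58 -0.08  0.91  0.    1.74] tilt [ 0.0025  0.0026 -1.    ]
tcp px [[294.56412249 281.6896446 ]]
[0.45722106 0.36601015 0.008     ]
```

View pics/h4.png

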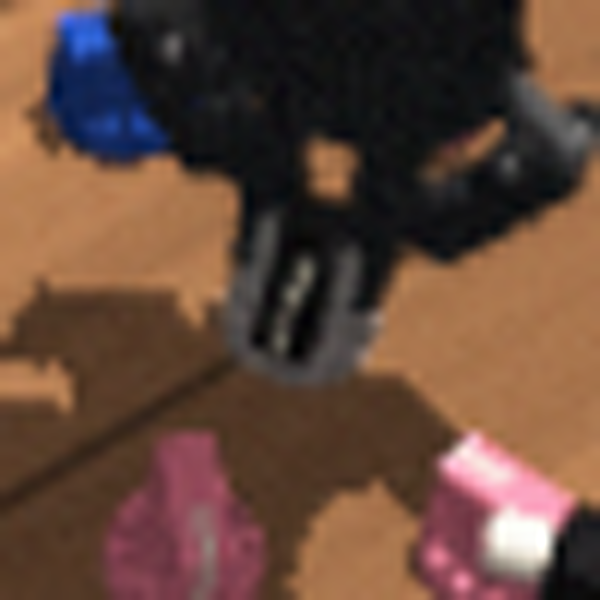

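The knob is gripped square across the bar (61 N), with the pointer end visible between the pads. I'll lift it and carry it above the spindle, turning on the way.

>>> jog_arm:
  motion:
    - {"x": 0,"y": 0,"z": -50,"spin": 0,"fingers": 1}
    - {"x": 0,"y": 0,"z": -110,"spin": 0,"fingers": 1}
    - {"x": -40,"y": -19,"z": -134,"spin": -10,"fingers": 1}
    - {"x": -90,"y": -43,"z": -134,"spin": -20,"fingers": 1}
    - {"x": -140,"y": -66,"z": -134,"spin": -30,"fingers": 1}
    - {"x": -190,"y": -90,"z": -134,"spin": -40,"fingers": 1}
    - {"x": -235,"y": -111,"z": -134,"spin": -50,"fingers": 1}
    - {"x": -274,"y": -130,"z": -134,"spin": -59,"fingers": 1}

```text
clock: 3.38
eef_pos: [0.4738, 0.061, 0.1486]
tool_rot: [0.015, 1.0, -0.0, 0.0]
ft_force: [-0.6, -0.6, -1.3]
grip_width: 0.0147
grasp_force: 60.8
```

```bash
python3 - <<'E'
from h import *
plan([.4742,.063,.15],178.1)
s=camera("scene");t=camera("top");o=readout.get_obs();plan([.4742,.063,.15],178.1)
u,v=proj(s,[.4742,.063,.11])[0].astype(int); print(u,v)
b=cv2.resize(s["pixels"][v-25:v+25,u-25:u+25,::-1],(600,600),interpolation=2)
cv2.imwrite("pics/h5.png",b); print("offset",u-25,v-25,"tcp px",(proj(s,o["eef_pos"])-[u-25,v-25])*12,"spt",(proj(s,[.4742,.063,.0945])-[u-25,v-25])*12)
E
```

```text
t 3.375 pos [0.4738 0.061  0.1486] yaw 178.25 shift [-0.4  2.  -1.4] spin 0.2 F [-0.6 -0.6 -1.3] w 0.01474088115251281 gf 60.77275514602661 q [ 0.13  0.25 -0.2   1.11 -0.    0.16] tilt [ 7.e-04 -1.e-04 -1.e+00]
t 3.475 pos [0.4737 0.0592 0.1485] yaw 177.74 shift [-0.4  3.9 -1.5] spin -0.4 F [ 0.1 -0.2 -0.5] w 0.01449585333378976 gf 60.77676773071289 q [ 0.13  0.25 -0.21  1.12 -0.    0.16] tilt [ 1.0e-04 -1.5e-03 -1.0e+00]
276 192
offset 251 167 tcp px [[290.23348637 227.39955656]] spt [[302.67220031 347.35519968]]
```

View pics/h5.png

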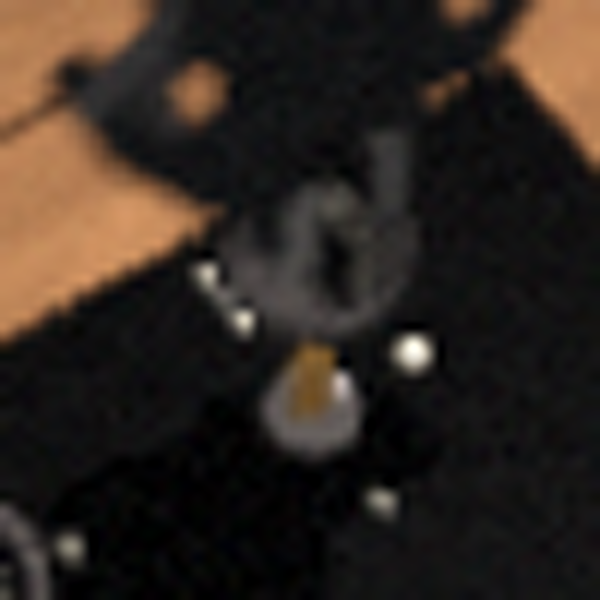

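```bash
python3 - <<'E'
from h import *
s=camera("scene");off=np.array([251,167]);
g=lambda P:(proj(s,P)-off+.5)*12-.5
a=np.linspace(0,6.283,90)
for c in ([.4742,.061],[.4742,.064]):
  for z in (.134,.144):
    q=g(np.c_[c[0]+.021*np.cos(a),c[1]+.021*np.sin(a),0*a+z]); print(c,z,q.min(0).round(),q.max(0).round())
  print("spindle base/top",g([[c[0],c[1],.072],[c[0],c[1],.094]]).round())
J=[(g([.4742+dx,.063+dy,.1])-g([.4742,.063,.1])).round(1) for dx,dy in((.001,0),(0,.001))];print("crop px per mm x,y",J)
b=s["pixels"][167:217,251:301].astype(int)
m=(b[...,0]-b[...,2]>35)&(b[...,0]>60); yy,xx=np.nonzero(m); k=(np.abs(xx-26)<5)&(yy>26)&(yy<37); print("brass px",[(x*12+6,y*12+6,int(b[y,x,0])) for x,y in zip(xx[k],yy[k])])
r=b.max(2)
for y in range(16,29): print(y*12+6,r[y,15:38])
E
```

```text
[0.4742, 0.061] 0.134 [213. 190.] [393. 342.]
[0.4742, 0.061] 0.144 [212. 166.] [394. 318.]
spindle base/top [[301. 407.]
 [301. 358.]]
[0.4742, 0.064] 0.134 [223. 184.] [404. 335.]
[0.4742, 0.064] 0.144 [223. 160.] [405. 312.]
spindle base/top [[311. 401.]
 [312. 352.]]
crop px per mm x,y [array([[2.5, 2.9]]), array([[ 3.4, -2.1]])]
brass px [(np.int64(306), np.int64(354), 127), (np.int64(318), np.int64(354), 131), (np.int64(330), np.int64(354), 114), (np.int64(294), np.int64(366), 108), (np.int64(306), np.int64(366), 124), (np.int64(318), np.int64(366), 115), (np.int64(330), np.int64(366), 105), (np.int64(294), np.int64(378), 145), (np.int64(306), np.int64(378), 115), (np.int64(318), np.int64(378), 115), (np.int64(330), np.int64(378), 131), (np.int64(294), np.int64(390), 141), (np.int64(306), np.int64(390), 112), (np.int64(318), np.int64(390), 114), (np.int64(330), np.int64(390), 132), (np.int64(294), np.int64(402), 113), (np.int64(306), np.int64(402), 111), (np.int64(318), np.int64(402), 123), (np.int64(330), np.int64(402), 150), (np.int64(294), np.int64(414), 99), (np.int64(306),
[... 453 characters left out ...]
69  32
  20  19  19  18  18]
258 [18 25 61 73 38 19 29 62 84 62  4  7 30 59 26 31 78 36 21 17 17 19 20]
270 [ 27  86 134  78  72  34  30  69  80  56  12  10  17  44  59  32  71  30
  19  20  20  18  17]
282 [ 22  65 123  86  87  67  63  79  71  30   5  13  20  51  62  18  56  30
  16  19  18  20  18]
294 [18 28 62 75 82 72 76 79 73 38  5 11 23 60 61 26 58 25 15 18 18 21 15]
306 [10 16 28 62 85 76 88 81 88 68 29  9 12 35 53 71 46 20 21 16 21 19 20]
318 [18 18 23 36 79 79 88 86 89 82 77 31 40 64 65 53 26 21 13 19 20 20 13]
330 [21 17 18 22 45 62 76 79 74 86 78 76 85 70 51 22 19 20 17 19 22 21 13]
342 [ 15  16  22  22  17  26  40  50  62  73  87  90  64  36  31  22  20  33
 131 234 124  15  19]
```

The knob hangs just above the spindle, its pointer towards the hob's back. In the crop the skirt spans u≈213–392 and the brass is centred at u≈312, so the knob needs about 2.5 mm more in +y. I'll correct that and come down to just above contact.

>>> jog_arm:
  motion:
    - {"x": -0.3,"y": 2.5,"z": 10,"spin": 0,"fingers": 1}
    - {"x": -0.3,"y": 2.5,"z": 25,"spin": 0,"fingers": 1}
    - {"x": -0.3,"y": 2.5,"z": 34,"spin": 0,"fingers": 1}
    - {"x": -0.3,"y": 2.5,"z": 36,"spin": 0,"fingers": 1}
    - {"x": -0.3,"y": 2.5,"z": 36,"spin": 0,"fingers": 1}

```text
clock: 4.15
eef_pos: [0.4743, 0.0659, 0.1122]
tool_rot: [0.017, 1.0, -0.0, -0.0]
ft_force: [0.3, 0.1, -0.2]
grip_width: 0.0145
grasp_force: 60.8
```

```bash
python3 - <<'E'
from h import *
plan([.475,.0635,.0945],178.1)
s=camera("scene");t=camera("top");plan([.475,.0635,.0945],178.1)
u,v=256,250
a=cv2.resize(t["pixels"][v-25:v+25,u-25:u+25,::-1],(400,400),interpolation=2)
b=cv2.resize(s["pixels"][175:225,251:301,::-1],(400,400),interpolation=2)
cv2.imwrite("pics/h6.png",np.hstack([a,b]))
E
```

```text
t 4.15 pos [0.4743 0.0659 0.1122] yaw 178.04 shift [-0.8 -2.4 17.7] spin -0.1 F [ 0.3  0.1 -0.2] w 0.014507799456380541 gf 60.765498876571655 q [ 0.14  0.29 -0.26  1.02 -0.    0.17] tilt [-1.e-04 -0.e+00 -1.e+00]
t 4.25 pos [0.4746 0.0657 0.1127] yaw 178.01 shift [-0.4 -2.2 18.2] spin -0.1 F [-0.1 -0.  -0.1] w 0.014441190487135613 gf 60.77051281929016 q [ 0.14  0.29 -0.26  1.02  0.    0.17] tilt [ 8.e-04  1.e-04 -1.e+00]
```

View pics/h6.png

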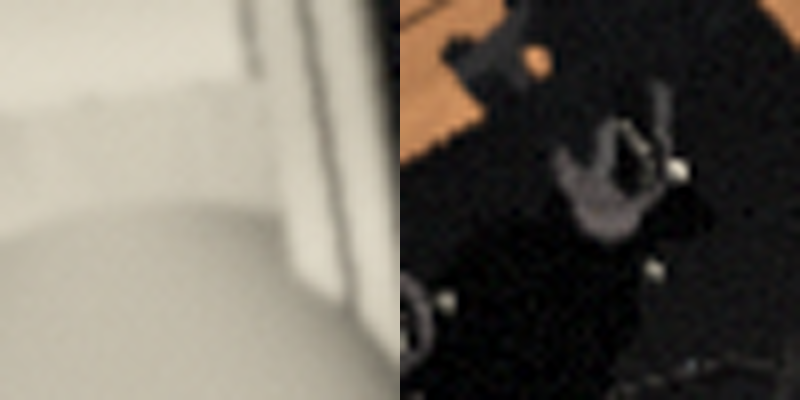

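```bash
python3 - <<'E'
from h import *
s=camera("scene")
a=np.linspace(0,6.283,90)
for c in ([.475,.0635],[.475,.0665]):
  for z in (.098,.108): 
    q=proj(s,np.c_[c[0]+.021*np.cos(a),c[1]+.021*np.sin(a),0*a+z]); print(c,z,q.min(0).round(1),q.max(0).round(1), q[q[:,1].argmax()].round(1))
r=s["pixels"].max(2)
print("cols",np.arange(266,288))
for y in range(190,208): print(y,r[y,266:288])
plan([.475,.0635,.0945],178.1)
E
```

```text
[0.475, 0.0635] 0.098 [269.2 189.2] [283.9 201.6] [276.5 201.6]
[0.475, 0.0635] 0.108 [269.2 187.3] [284.  199.8] [276.5 199.8]
[0.475, 0.0665] 0.098 [270.  188.7] [284.8 201.1] [277.3 201.1]
[0.475, 0.0665] 0.108 [270.  186.8] [284.8 199.2] [277.4 199.2]
cols [266 267 268 269 270 271 272 273 274 275 276 277 278 279 280 281 282 283
 284 285 286 287]
190 [21 17 23 18 16 16 25 20 17 27 49 75 70 83  7 15 27 65 47 14 16 19]
191 [17 17 19 22 19 20 21 19 21 40 78 81 46 77 54  7 23 64 45 22 15 19]
192 [19 21 19 23 24 25 20 18 21 44 85 76 19 48 92 50 14 47 83 18 14 18]
193 [ 17  13  17  23  28  45  20  18  26  42  82  79   8  24  75 122  52  31
  71  23  18  20]
194 [15 13 15 34 77 71 39 19 23 53 85 75 10 13 34 67 36 28 63 26 19 14]
195 [ 20  18  19  43  98  76  64  40  30  64  85  79  13   8  17  43  70  27
 118 198 121  21]
196 [ 20  16  19  26  56  76  94  74  67  74  82  45   9   0  12  34  59  26
  93 178 188  17]
197 [18 13 13 16 35 87 85 73 78 84 80 44  8 11 18 50 52 25 56 81 93 18]
198 [20 18 15 16 25 56 86 78 86 82 92 74 30 10 12 34 47 72 24  7  6 11]
199 [16 18 17 19  9 22 63 85 79
[... 173 characters left out ...]
8  4 14  7]
202 [  6   4  12  10   7   9  22  65  96  96 100  98  99 100  84   8   0   5
   9   8   6   8]
203 [  8   7   4  12   6   4   7  30  82  98  98 100 101  94  52   0   7   1
   4   5   2   4]
204 [ 2  9  5  2  2  5  0  7 33 48 64 77 56 39 13  6  3  3  9  5  5  5]
205 [ 2  8  8  5 10 10  6  6  6 13 17 28 12  9  0 10  6  9 18 10 15 20]
206 [ 4  7  1  2  4  4 12  7  1  2  6  7  4  6  5  6 10 16 12 20 23 16]
207 [ 3  4  9  2 11  9  7  6  4  5  3  8  2 12  5  8 29 22 17 22 20 21]
t 4.3 pos [0.4747 0.0656 0.1127] yaw 178.01 shift [-0.4 -2.1 18.2] spin -0.1 F [-0.1 -0.3 -0.1] w 0.014192933479990448 gf 60.77094912528992 q [ 0.14  0.29 -0.26  1.02 -0.    0.17] tilt [ 1.e-03  1.e-04 -1.e+00]
```

Knob and spindle base line up (u≈276.7 against 276.65). I'll lower it slowly, watching the force.

>>> jog_arm:
  motion:
    - {"x": 0,"y": 0,"z": 2,"spin": 0,"fingers": 1}
    - {"x": 0,"y": 0,"z": 4,"spin": 0,"fingers": 1}
    - {"x": 0,"y": 0,"z": 5,"spin": 0,"fingers": 1}
    - {"x": 0,"y": 0,"z": 5,"spin": 0,"fingers": 1}

```text
clock: 4.8
eef_pos: [0.4744, 0.0653, 0.1076]
tool_rot: [0.018, 1.0, -0.0, 0.0]
ft_force: [-1.3, -0.5, 1.9]
grip_width: 0.0144
grasp_force: 61.2
```

>>> jog_arm:
  motion:
    - {"x": 0,"y": 0,"z": 1,"spin": 0,"fingers": 1}
    - {"x": 0,"y": 0,"z": 2,"spin": 0,"fingers": 1}
    - {"x": 0,"y": 0,"z": 2,"spin": 0,"fingers": 1}

```text
clock: 5.18
eef_pos: [0.4745, 0.0653, 0.1055]
tool_rot: [0.018, 1.0, -0.0, 0.0]
ft_force: [-1.5, -1.8, 4.8]
grip_width: 0.0144
grasp_force: 61.4
```

The spindle is yielding on its spring with a side force towards −x, −y. I'll back off a little, follow that force and retry.

>>> jog_arm:
  motion:
    - {"x": 0.7,"y": -1,"z": -2,"spin": 0,"fingers": 1}
    - {"x": 0.7,"y": -1,"z": -1,"spin": 0,"fingers": 1}
    - {"x": 0.7,"y": -1,"z": 0,"spin": 0,"fingers": 1}
    - {"x": 0.7,"y": -1,"z": 0,"spin": 0,"fingers": 1}

```text
clock: 5.68
eef_pos: [0.474, 0.0646, 0.1055]
tool_rot: [0.017, 1.0, 0.0, 0.0]
ft_force: [1.1, 0.9, 3.8]
grip_width: 0.0142
grasp_force: 61.3
```

>>> jog_arm:
  motion:
    - {"x": -0.3,"y": 0.5,"z": -1,"spin": 0,"fingers": 1}
    - {"x": -0.3,"y": 0.5,"z": 1,"spin": 0,"fingers": 1}
    - {"x": -0.3,"y": 0.5,"z": 3,"spin": 0,"fingers": 1}
    - {"x": -0.3,"y": 0.5,"z": 3,"spin": 0,"fingers": 1}

```text
clock: 6.18
eef_pos: [0.4741, 0.0648, 0.1026]
tool_rot: [0.018, 1.0, -0.0, 0.0]
ft_force: [0.7, -1.6, 6.8]
grip_width: 0.0148
grasp_force: 61.8
```

```bash
python3 - <<'E'
from h import *
for i in range(3):
    camera("scene");o=readout.get_obs();print(o["ft_force"].round(2),o["ft_torque"].round(3),o["eef_pos"].round(4))
E
```

```text
[ 0.38 -1.96  7.17] [-0.416 -0.113 -0.026] [0.4741 0.0648 0.1027]
[-0.5  -2.46  7.16] [-0.395 -0.163  0.035] [0.4741 0.0648 0.1026]
[ 0.53 -2.    6.76] [-0.375 -0.163 -0.009] [0.4741 0.0648 0.1027]
```

>>> jog_arm:
  motion:
    - {"x": 0,"y": -0.5,"z": 0,"spin": 0,"fingers": 1}
    - {"x": 0,"y": -0.5,"z": 0,"spin": 0,"fingers": 1}

```text
clock: 6.58
eef_pos: [0.4742, 0.0645, 0.1027]
tool_rot: [0.017, 1.0, 0.0, 0.001]
ft_force: [1.0, -0.6, 6.3]
grip_width: 0.0142
grasp_force: 61.8
```

>>> jog_arm:
  motion:
    - {"x": -0.6,"y": -0.3,"z": 0,"spin": 0,"fingers": 1}
    - {"x": -0.6,"y": -0.3,"z": 0,"spin": 0,"fingers": 1}

```text
clock: 6.82
eef_pos: [0.4744, 0.0644, 0.1026]
tool_rot: [0.017, 1.0, 0.0, 0.0]
ft_force: [0.6, -0.1, 6.6]
grip_width: 0.0139
grasp_force: 61.8
```

>>> jog_arm:
  motion:
    - {"x": 0,"y": 0,"z": 0,"spin": 3,"fingers": 1}
    - {"x": 0,"y": 0,"z": 0,"spin": 3,"fingers": 1}

```text
clock: 7.08
eef_pos: [0.4746, 0.0644, 0.1026]
tool_rot: [0.044, 0.999, 0.0, 0.0]
ft_force: [0.6, -0.7, 6.0]
grip_width: 0.0145
grasp_force: 61.8
```

```bash
python3 - <<'E'
from h import *
o=readout.get_obs();print(o["ft_force"].round(2),o["ft_torque"].round(3),o["eef_pos"].round(4))
E
```

```text
[ 0.58 -0.7   6.  ] [-0.133 -0.15   0.045] [0.4746 0.0644 0.1026]
```

>>> jog_arm:
  motion:
    - {"x": 0,"y": 0,"z": 0,"spin": -3,"fingers": 1}
    - {"x": 0,"y": 0,"z": 0,"spin": -6,"fingers": 1}
    - {"x": 0,"y": 0,"z": 0,"spin": -6,"fingers": 1}

```text
clock: 7.45
eef_pos: [0.4744, 0.0643, 0.1025]
tool_rot: [-0.009, 1.0, 0.0, 0.0]
ft_force: [0.3, -0.8, 6.5]
grip_width: 0.0141
grasp_force: 61.8
```

```bash
python3 - <<'E'
from h import *
o=readout.get_obs();print(o["ft_force"].round(2),o["ft_torque"].round(3),o["eef_pos"].round(4))
E
```

```text
[ 0.33 -0.75  6.53] [-0.162 -0.084 -0.024] [0.4744 0.0643 0.1025]
```

Turning changes nothing, so it is the lateral position that is off. Comparing the two views puts the knob too far to −y and +x. I'll sweep gently under light spring pressure; Fz falls when it drops on.

>>> jog_arm:
  motion:
    - {"x": 0,"y": 0,"z": -1,"spin": 3,"fingers": 1}
    - {"x": 0.6,"y": 0.5,"z": -1,"spin": 3,"fingers": 1}
    - {"x": 0.9,"y": 1,"z": -1,"spin": 3,"fingers": 1}
    - {"x": 1.2,"y": 1.5,"z": -1,"spin": 3,"fingers": 1}
    - {"x": 1.2,"y": 1.5,"z": -1,"spin": 3,"fingers": 1}

```text
clock: 8.07
eef_pos: [0.4744, 0.0646, 0.1038]
tool_rot: [0.018, 1.0, -0.001, 0.001]
ft_force: [3.4, -3.5, 6.5]
grip_width: 0.0144
grasp_force: 61.5
```

>>> jog_arm:
  motion:
    - {"x": 0,"y": 0.7,"z": 0,"spin": 0,"fingers": 1}
    - {"x": 0,"y": 0.7,"z": 0,"spin": 0,"fingers": 1}

```text
clock: 8.32
eef_pos: [0.4744, 0.0647, 0.1037]
tool_rot: [0.018, 1.0, -0.002, 0.001]
ft_force: [2.9, -5.5, 5.8]
grip_width: 0.0144
grasp_force: 61.5
```

The position doesn't follow the lateral command while the side force grows, so the bore already has hold of the spindle tip. I'll go back to the neutral centre and press further.

>>> jog_arm:
  motion:
    - {"x": -1.1,"y": -2.1,"z": 0,"spin": 0,"fingers": 1}
    - {"x": -1.1,"y": -2.1,"z": 1.5,"spin": 0,"fingers": 1}
    - {"x": -1.1,"y": -2.1,"z": 3,"spin": 0,"fingers": 1}
    - {"x": -1.1,"y": -2.1,"z": 4,"spin": 0,"fingers": 1}
    - {"x": -1.1,"y": -2.1,"z": 4,"spin": 0,"fingers": 1}

```text
clock: 8.95
eef_pos: [0.4747, 0.0637, 0.0994]
tool_rot: [0.018, 1.0, -0.001, 0.0]
ft_force: [3.0, -3.8, 3.7]
grip_width: 0.0142
grasp_force: 61.3
```

```bash
python3 - <<'E'
from h import *
for i in range(3):
    camera("scene");o=readout.get_obs();print(o["ft_force"].round(2),o["ft_torque"].round(3),o["eef_pos"].round(4))
E
```

```text
[ 3.17 -5.44  3.02] [-0.978 -0.729 -0.034] [0.4747 0.0637 0.0994]
[ 3.96 -4.5   3.59] [-0.98  -0.673  0.034] [0.4747 0.0636 0.0994]
[ 2.78 -3.16  4.61] [-0.995 -0.736 -0.   ] [0.4747 0.0637 0.0994]
```

Fz dropped while going deeper, so it is sliding on. I'll relieve the side load (+x, −y) and keep pushing.

>>> jog_arm:
  motion:
    - {"x": -0.8,"y": -1.1,"z": 0,"spin": 0,"fingers": 1}
    - {"x": -0.8,"y": -1.1,"z": 1.5,"spin": 0,"fingers": 1}
    - {"x": -0.8,"y": -1.1,"z": 3,"spin": 0,"fingers": 1}
    - {"x": -0.8,"y": -1.1,"z": 3,"spin": 0,"fingers": 1}

```text
clock: 9.6
eef_pos: [0.4747, 0.0634, 0.0958]
tool_rot: [0.017, 1.0, 0.0, -0.0]
ft_force: [3.0, -1.0, -1.3]
grip_width: 0.0146
grasp_force: 60.7
```

>>> jog_arm:
  motion:
    - {"x": -0.8,"y": -0.3,"z": 1.5,"spin": 0,"fingers": 1}
    - {"x": -0.8,"y": -0.3,"z": 3,"spin": 0,"fingers": 1}
    - {"x": -0.8,"y": -0.3,"z": 3,"spin": 0,"fingers": 1}

```text
clock: 9.98
eef_pos: [0.4749, 0.0631, 0.0932]
tool_rot: [0.017, 1.0, 0.0, -0.001]
ft_force: [-1.4, 2.4, 3.7]
grip_width: 0.0143
grasp_force: 61.4
```

>>> jog_arm:
  motion:
    - {"x": 0,"y": 0,"z": 1.5,"spin": 0,"fingers": 1}
    - {"x": 0,"y": 0,"z": 2,"spin": 0,"fingers": 1}
    - {"x": 0,"y": 0,"z": 2,"spin": 0,"fingers": 1}

```text
clock: 10.35
eef_pos: [0.475, 0.0631, 0.0913]
tool_rot: [0.017, 1.0, 0.0, -0.001]
ft_force: [-2.4, 1.9, 5.7]
grip_width: 0.0143
grasp_force: 61.6
```

>>> jog_arm:
  motion:
    - {"x": 0,"y": 0,"z": 1.5,"spin": 0,"fingers": 1}
    - {"x": 0,"y": 0,"z": 2,"spin": 0,"fingers": 1}
    - {"x": 0,"y": 0,"z": 2,"spin": 0,"fingers": 1}

```text
clock: 10.72
eef_pos: [0.4751, 0.0631, 0.0896]
tool_rot: [0.017, 1.0, 0.0, -0.001]
ft_force: [-2.5, 1.3, 7.3]
grip_width: 0.0145
grasp_force: 61.8
```

The knob is home and the spring is being compressed (about 1 N/mm). I'll continue to the stop.

>>> jog_arm:
  motion:
    - {"x": 0.4,"y": 0.2,"z": 1.5,"spin": 0,"fingers": 1}
    - {"x": 0.4,"y": 0.2,"z": 3,"spin": 0,"fingers": 1}
    - {"x": 0.4,"y": 0.2,"z": 3,"spin": 0,"fingers": 1}

```text
clock: 11.1
eef_pos: [0.4752, 0.0632, 0.0884]
tool_rot: [0.017, 1.0, 0.0, 0.0]
ft_force: [-6.9, 1.3, 18.3]
grip_width: 0.0144
grasp_force: 63.5
```

>>> jog_arm:
  motion:
    - {"x": 0,"y": 0,"z": 1,"spin": 0,"fingers": 1}
    - {"x": 0,"y": 0,"z": 1,"spin": 0,"fingers": 1}

```text
clock: 11.35
eef_pos: [0.4753, 0.0632, 0.0882]
tool_rot: [0.017, 1.0, 0.0, 0.001]
ft_force: [-8.4, 0.4, 23.5]
grip_width: 0.0143
grasp_force: 64.2
```

The stop is reached: steep force rise at 23 N, about 6 mm below the home height. One last look to check the hold before handing in.

```bash
python3 - <<'E'
from h import *
s=snap("scene","pics/last.png"); plan([.475,.0635,.0945],178.1)
E
```

```text
t 11.4 pos [0.4753 0.0632 0.0882] yaw 178.01 shift [ 0.3  0.3 -6.3] spin -0.1 F [-7.4  0.4 24. ] w 0.014056114179120728 gf 64.23715710639954 q [ 0.13  0.31 -0.29  0.96  0.    0.17] tilt [ 1.6e-03  7.0e-04 -1.0e+00]
```

View pics/last.png

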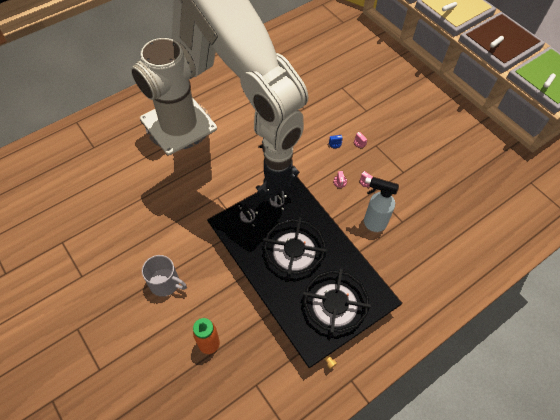

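The gripper holds the knob down on the spindle at (277,200). The fitted knob at (248,215), the jug, and both bottles are untouched. I'm handing in.

```bash
python3 -c "
from workcell import bot
print(bot.job_done())"
```

```text
the job is handed in; nothing more can be done
None
```

The job is handed in: by force and height readings the knob is fully home on the left spindle and pressed to its stop (about 24 N, still held), and in the last picture the other knob, jug and both bottles look unmoved.

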